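Take the widest chisel from its covered rack and hold it up for an edge check

TASK

I want to check the edge of the widest chisel (the one with the thickest, tallest handle) in the bench case. Slide the case's clear cover all the way open, draw that chisel up out of its slot, and hold it up with the bevelled side of the blade turned upwards and the chisel leaning at about 45 degrees, edge lower than handle, the edge a good 5 cm higher than the top of the case. Leave the other two chisels in their slots and everything else on the bench where it is, and finish while still holding the chisel still in that pose: do not put it down or let go.

Things in the scene. Friction and masses are not known exactly. Their poses are not given: they have to be found in the camera images.
- case: Dark wood bench case, fixed, 164 (x) by 540 mm (y). Origin on the bench under the middle of the chisel well; +x away from the robot. Well inside: x -66..66, y -125..125 mm, walls 190 high, clear pane on +x side, cover tracks' top 206. Drawers' half, closed: y -140..-400. In the well a rack board, top at 97, has 3 through slots at x 0, y -70, 0, 70, each 10 (x) by 38 (y) mm, a chisel in each.
- cover (a joint): Clear acrylic cover 146 x 250 x 5 mm sliding in the tracks on the case (top face at 198 mm, above the handles). 0 = well covered; grows in m as it slides to the case's -y over the drawers' half; 0.255 = fully open, at its stop. Starts 0 to 0.03. Drags 1.5 N, stays where left, no latch.
- cover_pull (a point): Centre of the top edge of the cover's pull: an upright aluminium bar 66 mm long along the case's x, 12 mm thick along y, 24 mm tall (198 to 222 mm above the bench), near the cover's +y end. Axes as the case's.
- chisel_wide: Widest chisel, about 0.2 kg, in any of the 3 slots, bevel to the case's +x. Blade 32 mm wide (y), 4 thick, bevel on its +x side; round wood handle 34 mm thick from 50 to 90 mm (top, dark steel hoop) above the origin, which is on its axis at the bolster's flat underside, resting on the rack board 97 mm above the bench; z up the handle.
- chisel_wide_edge (a point): Middle of the wide chisel's cutting edge, on its axis, 72.5 mm below its origin. Axes as the chisel's.
- chisel_mid: Bystander chisel in another slot: blade 18 mm wide, handle 26 mm thick, its top 82 mm above the origin (bolster underside, on the rack board).
- chisel_narrow: Bystander chisel in another slot: blade 8 mm wide, handle 22 mm thick, its top 74 mm above the origin (bolster underside, on the rack board).
- mallet: Bystander: wooden mallet lying flat, head 72 x 140 x 64 mm with its origin under its centre, handle 250 mm towards its -x.
- plane: Bystander: steel block plane 160 x 50 mm, about 50 mm high, origin under its centre.
- square: Bystander: try square lying flat beside the case's +y end, stock 22 x 120 x 16 mm (origin under its centre), thin steel blade 160 mm towards its +x.
- stone: Bystander: sharpening stone in a wooden holder, 95 x 235 x 40 mm, origin under its centre.
- glue: Bystander: white glue bottle, 62 mm thick, 170 mm tall, standing; origin under its centre.
- gauge: Bystander: wooden marking gauge lying on its block, beam 230 mm along x, block 62 x 56 mm, origin under the beam's middle at bench height.

How it is judged:
On the way, in this order (a step that is already met when the one before it is completed fails the run):
1. the cover is slid fully open (value of joint cover above 0.225 m), for 0.2 s.
2. the wide chisel is drawn up out of its slot, edge above the rack board, in the fingers (z of chisel_wide_edge in the frame of case above 0.11 m and contact force between the fingers and chisel_wide above 2 N), for 0.2 s.
At the end, for the whole second after the job is handed in: Wide chisel still in the fingers, off the case, edge over 235 mm above the bench, leaning 33-57 deg from upright, bevelled (+x) side up (x axis within 65 deg of up), under 0.03 m/s; cover over 0.215 m open; other chisels within 20 mm, bench things within 30 mm of their start (contact force between the fingers and chisel_wide above 2 N and height (world z) of chisel_wide_edge above 0.235 m and angle between chisel_wide's own z axis and vertical between 0.58 and 1 rad and angle between chisel_wide's own x axis and vertical below 1.13 rad and linear speed of chisel_wide below 0.03 m/s and contact force between chisel_wide and case below 0.2 N and value of joint cover above 0.215 m and distance of each of chisel_mid, chisel_narrow from where it was at the start of the episode below 0.02 m and distance of each of mallet, plane, square, stone, glue, gauge from where it was at the start of the episode below 0.03 m); the arm keeps its last pose, push and grip.
It fails at once if another chisel is pulled out or shifted in its slot (distance of any of chisel_mid, chisel_narrow from where it was at the start of the episode above 0.02 m).
It fails at once if something else on the bench is knocked away (distance of any of mallet, plane, square, stone, glue, gauge from where it was at the start of the episode above 0.03 m).
It also fails if it takes over 43 s, if anything falls off the work surface, if the arm or the gripper's body presses on something with over 40 N, if the wrist force passes 120 N, or if a joint passes its speed limit or range.

ROBOT

A 6-joint arm with a two-finger parallel gripper is mounted at the origin on the work surface. World frame = base frame: x ahead of the robot, y to its left, z up, the work surface at z = 0. Lengths are in m, angles in rad, forces in N, time in s.
With the tool pointing down it reaches from about 0.325 to 0.75 m from the base axis. Payload 7.6 kg.
Tool frame: the origin (TCP) lies midway between the tips of the shut fingers; the grasp point (between the pads) lies 19 mm behind it; z points along the fingers, y is the line along which they close (so a half turn about z gives the same grasp; the last joint's range is limited). The gripper opens to 85 mm and grips with 20 to 120 N. Pads are 22 mm wide; open, the fingers measure 114 mm over their backs; the gripper's body (76 mm by 85 mm) begins 54 mm behind the grasp point. The pads swing forward as they close: fully open they stand 13 mm farther back than shut.
Start: joints at [1.178, 0.052, 1.401, -0, 1.689, -0.07], TCP at [0.167, 0.498, 0.231] pointing down, gripper open.
Joint ranges: [-2.9, 2.9], [-0.91, 2.17], [0.12, 2.37], [-1.06, 4.2], [0.26, 2.73], [-2.93, 2.93]. Speed limits (rad/s): [2.57, 2.57, 3.01, 3.14, 3.14, 3.14].

INTERFACE

Orientations are given as a unit quaternion [w, x, y, z].
In Python, from rig import manip gives the robot as it stands.
- The arm moves only by the tool send_rows, never from a script. Its argument "targets" is a list that holds one entry, the list of rows, each a list of 7 numbers: the shift along the world's x, y, z in m, then the turn, a rotation vector about the world's x, y, z in degrees, then the opening, from 0 (shut) to 1 (fully open). In form: [[[x, y, z, rx, ry, rz, grip], ...]]. A call has 1 to 10 rows; each row is the pose to reach, as a shift and turn from the pose commanded when the call began; what a row does not reach only later rows make up. A row lasts 1/10 s, in which the tool goes at most 50 mm and 8.59 degrees, less where a joint would pass 70% of its speed; a pose out of reach is approached as far as the arm can. A call with a gripper value outside its range is refused whole. The fingers move at their own pace and stop on an object; "newtons" is the grip in N (left out, the last holds). Time passes only in rows, so rows that repeat a pose let the fingers close. It gives the time, the measured TCP pose, the force, the opening and the grip force at its end, in the units of the state.
- manip.observe(): the state, without advancing time (a new reading comes with each control period).
- manip.grab_frame(name): name is "side" or "top"; returns a dict with "img" (480x640x3 uint8, blue, green, red), "camera_matrix" (3x3 intrinsics, pixels), "extrinsics" (4x4, takes a point from camera to world coordinates). Camera axes: x right, y down, z forward; pixel columns grow to the right and rows downward; lengths in m; the calibration is good to about 2 mm. A picture is of the moment at which its call begins. There is no depth.
- manip.job_done(): hands the job in; it is judged then, once.
The state is a dict: "clock": time; "joints": joint angles; "qd": joint speeds; "joint_torque": joint torques, N m; "tool_pos": TCP position; "tool_rot": TCP orientation; "contact_force": force on the tool from outside, world axes, zero at the start; "torque": the same for the moment, N m; "gripper_width": opening from 0.0 (shut) to 1.0 (fully open); "gripper_force": force on a finger pad.
Only numpy, scipy, OpenCV 4.12 (cv2) and the standard library are available. Lean on these libraries where they do the work, as an engineer would, in place of code of your own. Each camera call takes 0.05 s, during which the arm holds its last target. There are 200 camera calls.

## Working session

There is one attempt and no reset: what is moved stays moved. The work goes in short steps, Python scripts to look and compute and a tool call to move; the robot and the scene stay as the last step left them, time stands still between calls to the robot, and variables do not carry over. Pictures are saved under pics/ and viewed, at most 10 in all, crops included, and the job is handed in when it is done.

Besides the shell and the picture viewer there is one more tool, called after "Emit:" as a command line: name --argument value ..., lists and objects as JSON in quotes. send_rows: Moves the arm, as the interface text tells. Its arguments: {"type":"object","properties":{"targets":{"type":"array"},"newtons":{"type":"number"}},"required":["targets"]}

```bash
mkdir -p pics; ls
python3 - <<'E'
from rig import manip
import cv2,numpy as np
np.set_printoptions(precision=4,suppress=True)
for n in("top","side"):
    f=manip.grab_frame(n); cv2.imwrite(f"pics/{n}0.png",f["img"]); print(f["camera_matrix"],f["extrinsics"])
print(manip.observe())
E
```

```text
pics
[[614.856    0.     316.3349]
 [  0.     614.856  234.1346]
 [  0.       0.       1.    ]] [[-0.0259 -0.9948  0.0984  0.4542]
 [-0.9996  0.025  -0.0108 -0.012 ]
 [ 0.0083 -0.0987 -0.9951  1.7706]
 [ 0.      0.      0.      1.    ]]
[[539.4865   0.     315.4728]
 [  0.     539.4865 243.2296]
 [  0.       0.       1.    ]] [[-0.9922  0.1199 -0.0335  0.6412]
 [ 0.1241  0.9318 -0.3411  0.4925]
 [-0.0097 -0.3426 -0.9394  1.6418]
 [ 0.      0.      0.      1.    ]]
{'clock': 0.1, 'joints': array([ 1.1777,  0.0528,  1.4016, -0.    ,  1.6886, -0.0703]), 'qd': array([-0.0007, -0.0014, -0.0032,  0.0001,  0.0006,  0.0009]), 'joint_torque': array([  0.001 , -38.2578, -36.0988,  -0.0001,   0.0047,   0.    ]), 'tool_pos': array([0.1664, 0.4976, 0.2306]), 'tool_rot': array([-0.0002,  0.1607,  0.987 , -0.0007]), 'contact_force': array([-0.4915,  0.5606,  0.4968]), 'torque': array([-0.0348, -0.0596, -0.03  ]), 'gripper_force': 0.0, 'gripper_width': 0.9980694766115482}
```

View pics/top0.png

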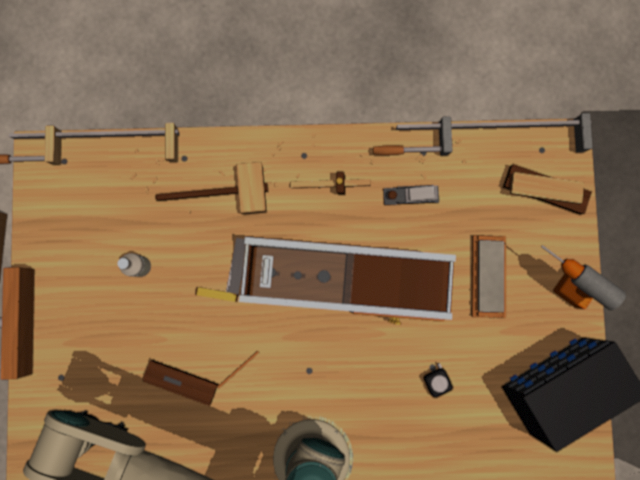

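View pics/side0.png

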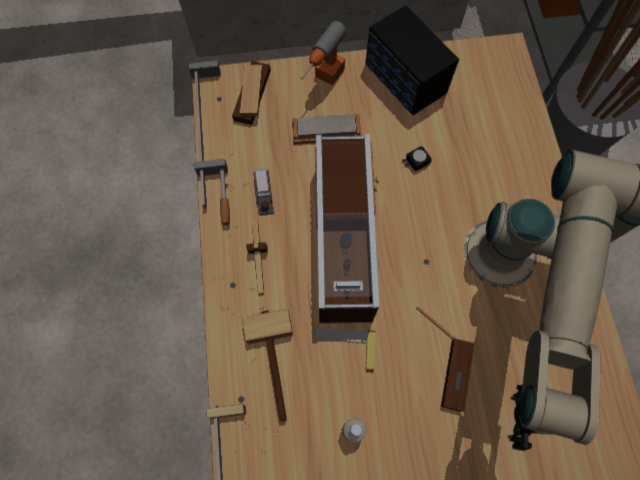

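The top view (up = world +x, left = +y) shows the case rim between about (246,239), (455,256), (451,318) and (239,299). The pull is at (266,271), with dark handles at about (278,273), (297,275) and (323,276). The last one looks the biggest. Next I'll zoom in and measure.

```bash
cat > h.py <<'E'
from rig import manip
import cv2,numpy as np
np.set_printoptions(precision=4,suppress=True)
def ray(f,u,v,z):
    K=f["camera_matrix"];E=f["extrinsics"]
    d=E[:3,:3]@np.linalg.solve(K,[u,v,1.]);o=E[:3,3]
    return o+d*(z-o[2])/d[2]
def tri(fs,ps):
    A=np.zeros((3,3));b=np.zeros(3)
    for f,(u,v) in zip(fs,ps):
        d=f["extrinsics"][:3,:3]@np.linalg.solve(f["camera_matrix"],[u,v,1.]);d/=np.linalg.norm(d)
        P=np.eye(3)-np.outer(d,d);A+=P;b+=P@f["extrinsics"][:3,3]
    return np.linalg.solve(A,b)
def proj(f,p):
    E=f["extrinsics"];q=f["camera_matrix"]@(E[:3,:3].T@(np.asarray(p)-E[:3,3]));return q[:2]/q[2]
E
python3 - <<'E'
from h import *
a=cv2.imread("pics/top0.png")[225:330,225:465]
b=cv2.imread("pics/side0.png")[125:330,305:385]
cv2.imwrite("pics/c1.png",cv2.resize(a,(792,346),interpolation=cv2.INTER_CUBIC))
b=cv2.rotate(b,cv2.ROTATE_90_CLOCKWISE)
cv2.imwrite("pics/c2.png",cv2.resize(b,None,fx=3.8,fy=3.8,interpolation=cv2.INTER_CUBIC))
for n,x0,y0,x1,y1 in(("top",225,225,465,330),("side",305,125,385,330)):
    im=cv2.imread(f"pics/{n}0.png")
    hsv=cv2.cvtColor(im,cv2.COLOR_BGR2HSV)
    m=((hsv[...,1]<50)&(hsv[...,2]>110)).astype(np.uint8)
    k=np.zeros_like(m);k[y0:y1,x0:x1]=m[y0:y1,x0:x1]
    cs,_=cv2.findContours(k,cv2.RETR_EXTERNAL,cv2.CHAIN_APPROX_NONE)
    for c in cs:
        if cv2.contourArea(c)>40: print(n,cv2.contourArea(c),cv2.minAreaRect(c),cv2.boxPoints(cv2.minAreaRect(c)).tolist())
    cs,hi=cv2.findContours(k,cv2.RETR_CCOMP,cv2.CHAIN_APPROX_NONE)
    for c,h in zip(cs,hi[0]):
        if h[3]>=0 and cv2.contourArea(c)>40: print(" hole",cv2.contourArea(c),cv2.minAreaRect(c))
E
```

```text
top 13392.5 ((347.4512939453125, 277.890625), (213.098388671875, 65.55744171142578), 4.81355094909668) [[238.52731323242188, 301.6128234863281], [244.02847290039062, 236.28659057617188], [456.3752746582031, 254.16842651367188], [450.8741149902344, 319.4946594238281]]
 hole 10548.5 ((347.31756591796875, 277.9312438964844), (205.5355224609375, 53.02553176879883), 4.816915035247803)
side 9518.5 ((346.6289367675781, 220.4605712890625), (172.21124267578125, 60.19339370727539), 88.93909454345703) [[314.9431457519531, 134.92697143554688], [375.1261901855469, 133.81246948242188], [378.3147277832031, 305.9941711425781], [318.1316833496094, 307.1086730957031]]
side 53.5 ((348.5, 127.5), (5.0, 13.0), 90.0) [[342.0, 125.0], [355.0, 125.0], [355.0, 130.0], [342.0, 130.0]]
side 195.5 ((322.0, 129.0), (8.0, 34.0), 90.0) [[305.0, 125.0], [339.0, 125.0], [339.0, 133.0], [305.0, 133.0]]
 hole 7823.5 ((345.1943664550781, 221.46981811523438), (169.14454650878906, 49.518436431884766), 87.51044464111328)
```

View pics/c1.png

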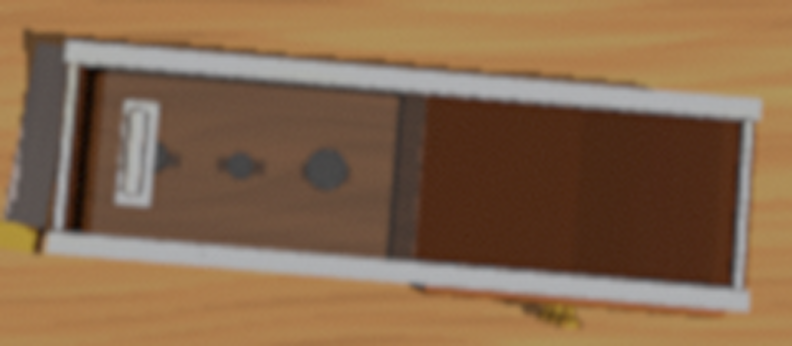

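View pics/c2.png

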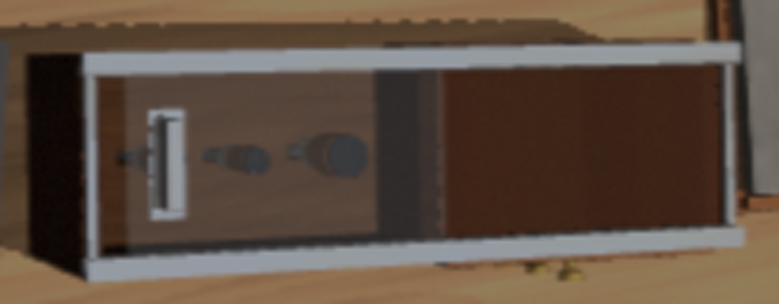

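The wide handle is the large dark disk at crop (325,170), which puts it in the case's y = -70 slot. The pull is at crop (137,153), near the +y end. Now I'll compute the case frame.

Run:
```python
from h import *
t=manip.grab_frame("top");s=manip.grab_frame("side")
R={}
for n,f,c in(("top",t,[(244.7,237.1),(455.9,254.8),(452.3,319),(238.6,301.5)]),):
    P=np.array([ray(f,u,v,.206) for u,v in c]);print(P)
    print([np.linalg.norm(P[i]-P[i-1]) for i in range(4)])
    e=(P[0]+P[3]-P[1]-P[2]);psi=np.arctan2(-e[0],e[1]);c0=P.mean(0)
    ey=np.array([-np.sin(psi),np.cos(psi),0]);ex=np.array([np.cos(psi),np.sin(psi),0])
    o=c0+.130*ey;print("psi",np.degrees(psi),"origin",o[:2],"ex",ex,"ey",ey)
P=[tri([t,s],[(225+a/3.3,225+b/3.3),(305+d/3.8,125+204-c/3.8)]) for a,b,c,d in((137,153,170,164),(325,170,345,155),(65,40,85,55),(762,98,741,45),(750,311,744,245),(45,253,88,281))]
for p in P: print(p,"case",(p-o)@ex,(p-o)@ey)
for f,u,v in((t,225+325/3.3,225+170/3.3),(s,305+155/3.8,329-345/3.8)):
    p=ray(f,u,v,.187);print("handle",p,(p-o)@ex,(p-o)@ey)
for f,u,v in((t,225+139/3.3,225+153/3.3),(s,305+164/3.8,329-174/3.8)):
    p=ray(f,u,v,.222);print("pull",p,(p-o)@ex,(p-o)@ey)
w=o-.07*ey;print("wide xy",w)
```

```text
[[ 0.6059  0.1541  0.206 ]
 [ 0.547  -0.3839  0.206 ]
 [ 0.3848 -0.3669  0.206 ]
 [ 0.4429  0.1719  0.206 ]]
[np.float64(0.16403741202044478), np.float64(0.5412068293152672), np.float64(0.16301629562748143), np.float64(0.5418859880473976)]
psi -6.1999499824049975 origin [0.5092 0.023 ] ex [ 0.9942 -0.108   0.    ] ey [0.108  0.9942 0.    ]
[0.5162 0.1007 0.2025] case -0.0013682946590643187 0.07792336109572098
[ 0.5004 -0.0446  0.1749] case -0.001399537925045118 -0.06824188640404223
[0.6038 0.1544 0.209 ] case 0.07984095197129894 0.14084476728586853
[ 0.5444 -0.383   0.2051] case 0.07885613283905296 -0.3998914384853373
[ 0.3822 -0.3676  0.1995] case -0.08401411120348959 -0.402100732622777
[0.4419 0.1722 0.2048] case -0.08304294958405287 0.14096915753861045
handle [ 0.5009 -0.0447  0.187 ] -0.0009257779156438021 -0.06824303316064322
handle [ 0.5008 -0.0399  0.187 ] -0.0015699648890424326 -0.06349244838861531
pull [0.5164 0.0974 0.222 ] -0.0008258363083435026 0.07466611039594472
pull [0.5165 0.1034 0.222 ] -0.00139841729206711 0.08069050063412131
wide xy [ 0.5016 -0.0465  0.206 ]
```

Emit:
send_rows --targets '[[[0.02, -0.02, 0.05, 0, 0, -6, 0], [0.06, -0.06, 0.07, 0, 0, -14, 0], [0.095, -0.095, 0.08, 0, 0, -22, 0], [0.13, -0.13, 0.08, 0, 0, -30, 0], [0.165, -0.165, 0.08, 0, 0, -38, 0], [0.2, -0.2, 0.08, 0, 0, -46, 0], [0.235, -0.235, 0.08, 0, 0, -54, 0], [0.27, -0.27, 0.08, 0, 0, -62, 0], [0.305, -0.31, 0.08, 0, 0, -70, 0], [0.335, -0.345, 0.08, 0, 0, -77.7, 0]]]'

```text
clock: 1.2
tool_pos: [0.4945, 0.1604, 0.3112]
tool_rot: [-0.0, 0.746, 0.666, -0.0]
contact_force: [1.7, 1.4, 0.4]
gripper_width: -0.001
gripper_force: 0.0
```

Emit:
send_rows --targets '[[[0.02, -0.017, -0.02, 0, 0, 0, 0], [0.02, -0.017, -0.05, 0, 0, 0, 0], [0.02, -0.017, -0.075, 0, 0, 0, 0], [0.02, -0.017, -0.09, 0, 0, 0, 0], [0.02, -0.017, -0.099, 0, 0, 0, 0], [0.02, -0.017, -0.099, 0, 0, 0, 0], [0.02, -0.017, -0.099, 0, 0, 0, 0]]]'

```text
clock: 1.9
tool_pos: [0.5138, 0.1455, 0.2136]
tool_rot: [0.001, 0.744, 0.668, 0.001]
contact_force: [-0.5, -0.3, -0.1]
gripper_width: 0.001
gripper_force: 0.0
```

Run:
```python
from h import *
f=manip.grab_frame("side");cv2.imwrite("pics/s1.png",cv2.resize(f["img"][200:350,270:470],None,fx=4,fy=4))
s=manip.observe();print(s["tool_pos"],s["contact_force"],s["tool_rot"])
```

```text
[0.5139 0.1455 0.2139] [ 0.0756  0.351  -0.5563] [0.0007 0.7442 0.668  0.0011]
```

View pics/s1.png

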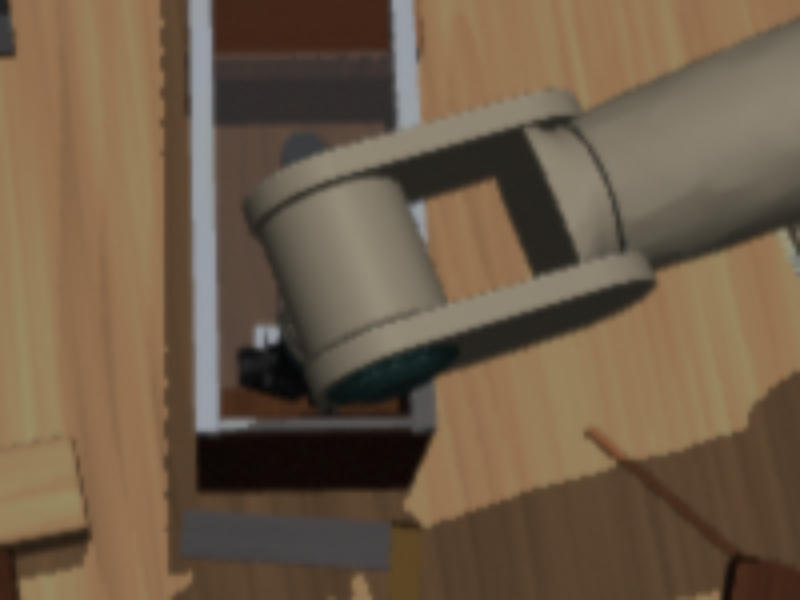

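Emit:
send_rows --targets '[[[0.006, -0.023, -0.004, 0, 0, 0, 0], [0.0035, -0.046, -0.004, 0, 0, 0, 0], [0.0008, -0.071, -0.004, 0, 0, 0, 0], [-0.002, -0.096, -0.004, 0, 0, 0, 0], [-0.0046, -0.121, -0.004, 0, 0, 0, 0], [-0.0073, -0.146, -0.004, 0, 0, 0, 0], [-0.01, -0.171, -0.004, 0, 0, 0, 0], [-0.0127, -0.196, -0.004, 0, 0, 0, 0], [-0.0154, -0.221, -0.004, 0, 0, 0, 0], [-0.018, -0.244, -0.004, 0, 0, 0, 0]]]'

```text
clock: 2.95
tool_pos: [0.4957, -0.0994, 0.2096]
tool_rot: [0.001, 0.744, 0.668, 0.001]
contact_force: [1.7, 2.1, -1.3]
gripper_width: -0.001
gripper_force: 1.1
```

Emit:
send_rows --targets '[[[-0.0005, -0.005, 0, 0, 0, 0, 0], [-0.001, -0.01, 0, 0, 0, 0, 0], [-0.0015, -0.015, 0, 0, 0, 0, 0], [-0.0015, -0.015, 0, 0, 0, 0, 0]]]'

```text
clock: 3.35
tool_pos: [0.4942, -0.1137, 0.2086]
tool_rot: [0.0, 0.744, 0.668, 0.0]
contact_force: [0.4, 0.0, -0.3]
gripper_width: 0.0
gripper_force: 0.0
```

Run:
```python
from h import *
for n in("top","side"):
    f=manip.grab_frame(n);cv2.imwrite(f"pics/{n}2.png",f["img"])
t=cv2.resize(cv2.imread("pics/top2.png")[225:330,225:465],(720,315));s=cv2.resize(cv2.rotate(cv2.imread("pics/side2.png")[125:330,305:385],0),None,fx=3.5,fy=3.5)
s=cv2.copyMakeBorder(s,0,0,0,max(0,720-s.shape[1]),0)[:,:720];cv2.imwrite("pics/c3.png",np.vstack([t,s]))
s=manip.observe();print(s["tool_pos"],s["contact_force"],s["clock"])
```

```text
[ 0.494  -0.1134  0.2083] [ 0.6163  0.8535 -0.504 ] 3.45
```

View pics/c3.png

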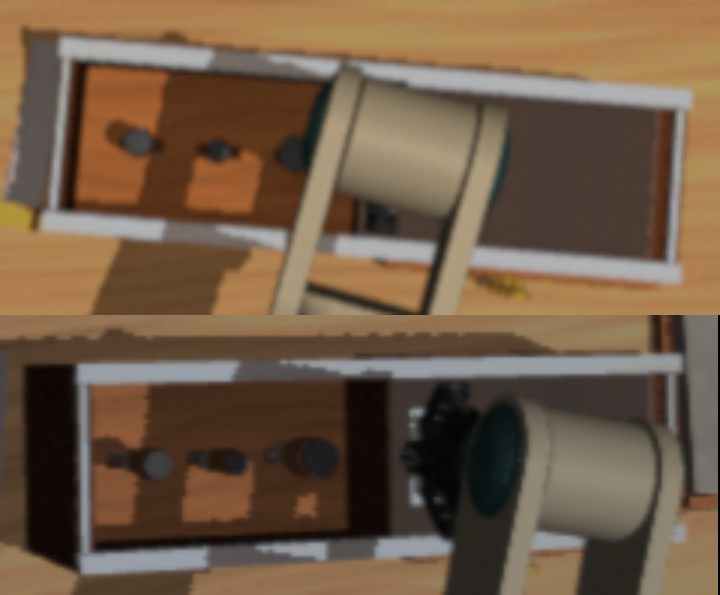

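The cover is nearly open: its far end is at crop (655,180) and the well is exposed. The largest handle is in the -y slot, at (320,458) in the lower image. I'll push on to the stop.

Emit:
send_rows --targets '[[[-0.0006, -0.006, 0, 0, 0, 0, 0], [-0.0012, -0.012, 0, 0, 0, 0, 0], [-0.0018, -0.017, 0, 0, 0, 0, 0], [-0.0018, -0.017, 0, 0, 0, 0, 0]]]'

```text
clock: 3.85
tool_pos: [0.4934, -0.1189, 0.2085]
tool_rot: [-0.009, 0.74, 0.672, 0.009]
contact_force: [2.3, 55.6, 8.0]
gripper_width: 0.005
gripper_force: 27.5
```

Run:
```python
from h import *
f=manip.grab_frame("top");cv2.imwrite("pics/top3.png",f["img"])
o=np.array([.5092,.023,0]);ex=np.array([.9942,-.108,0]);ey=np.array([.108,.9942,0])
for x in(.03,0.045): # brightness along case y at cover height
    print([(round(y,3),f["img"][int(round(q[1])),int(round(q[0]))].tolist()) for y in np.arange(-.36,-.405,-.004) for q in [proj(f,o+x*ex+y*ey+[0,0,.198])]])
s=manip.observe();print(s["tool_pos"],s["contact_force"],s["clock"])
```

```text
[(np.float64(-0.36), [52, 59, 74]), (np.float64(-0.364), [52, 60, 75]), (np.float64(-0.368), [51, 59, 74]), (np.float64(-0.372), [53, 61, 77]), (np.float64(-0.376), [56, 66, 87]), (np.float64(-0.38), [40, 58, 93]), (np.float64(-0.384), [46, 52, 69]), (np.float64(-0.388), [104, 104, 105]), (np.float64(-0.392), [156, 156, 160]), (np.float64(-0.396), [116, 128, 148]), (np.float64(-0.4), [77, 126, 171]), (np.float64(-0.404), [80, 130, 176])]
[(np.float64(-0.36), [50, 58, 73]), (np.float64(-0.364), [51, 59, 74]), (np.float64(-0.368), [51, 59, 74]), (np.float64(-0.372), [52, 61, 77]), (np.float64(-0.376), [56, 71, 98]), (np.float64(-0.38), [47, 65, 97]), (np.float64(-0.384), [34, 47, 77]), (np.float64(-0.388), [76, 79, 86]), (np.float64(-0.392), [158, 161, 161]), (np.float64(-0.396), [93, 115, 146]), (np.float64(-0.4), [72, 117, 165]), (np.float64(-0.404), [78, 125, 173])]
[ 0.4934 -0.1189  0.2085] [ 0.7143 54.7606  6.5665] 3.9
```

Emit:
send_rows --targets '[[[0.001, 0.012, 0, 0, 0, 0, 0], [0.003, 0.025, 0, 0, 0, 0, 0], [0.004, 0.04, 0.03, 0, 0, 0, 0], [0.006, 0.06, 0.06, 0, 0, 0, 0.4], [0.009, 0.086, 0.08, 0, 0, 0, 1], [0.009, 0.086, 0.08, 0, 0, 0, 1], [0.009, 0.086, 0.08, 0, 0, 0, 1]]]'

```text
clock: 4.6
tool_pos: [0.5012, -0.045, 0.288]
tool_rot: [0.0, 0.744, 0.668, -0.0]
contact_force: [-0.2, -0.1, -1.2]
gripper_width: 0.684
gripper_force: 0.0
```

Run:
```python
from h import *
for n in("top","side"):
    f=manip.grab_frame(n);cv2.imwrite(f"pics/{n}4.png",f["img"])
t=cv2.resize(cv2.imread("pics/top4.png")[225:330,225:465],(720,315));s=cv2.resize(cv2.rotate(cv2.imread("pics/side4.png")[125:330,305:385],0),None,fx=3.5,fy=3.5)[:,:720]
s=cv2.copyMakeBorder(s,0,0,0,720-s.shape[1],0);cv2.imwrite("pics/c4.png",np.vstack([t,s]))
s=manip.observe();print(s["tool_pos"],s["contact_force"],s["tool_rot"])
```

```text
[ 0.5008 -0.0455  0.2868] [-0.0672 -0.3718  0.282 ] [-0.0007  0.7446  0.6675 -0.0009]
```

View pics/c4.png

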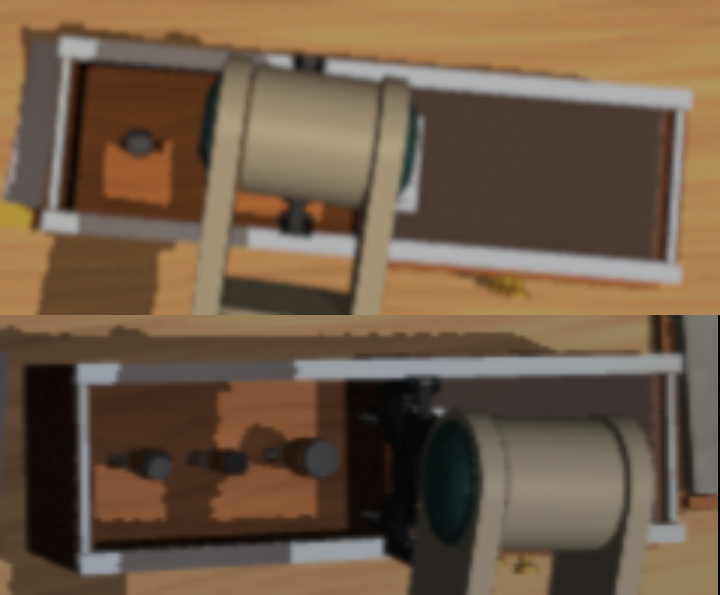

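The cover is at its stop. The wide handle in the side crop, at (320,458), is clear, and the gripper is centred above it with the fingers along case x. Next comes the descent.

Emit:
send_rows --targets '[[[0, 0, -0.02, 0, 0, 0, 0.7], [0, 0, -0.045, 0, 0, 0, 0.7], [0, 0, -0.07, 0, 0, 0, 0.7], [0, 0, -0.09, 0, 0, 0, 0.7], [0, 0, -0.105, 0, 0, 0, 0.7], [0, 0, -0.12, 0, 0, 0, 0.7], [0, 0, -0.132, 0, 0, 0, 0.7], [0, 0, -0.14, 0, 0, 0, 0.7], [0, 0, -0.14, 0, 0, 0, 0.7]]]'

```text
clock: 5.6
tool_pos: [0.5006, -0.0449, 0.1471]
tool_rot: [-0.001, 0.744, 0.668, -0.001]
contact_force: [-0.0, 0.7, 0.2]
gripper_width: 0.701
gripper_force: 0.0
```

Emit:
send_rows --targets '[[[0, 0, 0, 0, 0, 0, 0.5], [0, 0, 0, 0, 0, 0, 0.4], [0, 0, 0, 0, 0, 0, 0.2], [0, 0, 0, 0, 0, 0, 0.2], [0, 0, 0, 0, 0, 0, 0.2], [0, 0, 0, 0, 0, 0, 0.2]]]' --newtons 50

```text
clock: 6.2
tool_pos: [0.5015, -0.0448, 0.1494]
tool_rot: [0.001, 0.744, 0.668, 0.001]
contact_force: [-2.1, 0.3, 5.6]
gripper_width: 0.382
gripper_force: 49.7
```

Emit:
send_rows --targets '[[[0, 0, 0.008, 0, 0, 0, 0.2], [0, 0, 0.02, 0, 0, 0, 0.2], [0, 0, 0.04, 0, 0, 0, 0.2], [0, 0, 0.06, 0, 0, 0, 0.2], [0, 0, 0.085, 0, 0, 0, 0.2], [0, 0, 0.11, 0, 0, 0, 0.2], [0, 0, 0.135, 0, 0, 0, 0.2], [0, 0, 0.165, 0, 0, 0, 0.2], [0, 0, 0.195, 0, 0, 0, 0.2], [0, 0, 0.22, 0, 0, 0, 0.2]]]'

```text
clock: 7.2
tool_pos: [0.501, -0.0447, 0.3708]
tool_rot: [0.001, 0.744, 0.668, 0.001]
contact_force: [1.4, 0.0, -2.0]
gripper_width: 0.382
gripper_force: 50.0
```

Emit:
send_rows --targets '[[[0.005, 0, 0.01, -0.5, -5, 0, 0.2], [0.01, 0, 0.02, -1.1, -10, 0, 0.2], [0.02, 0, 0.03, -1.6, -15, 0, 0.2], [0.03, 0, 0.03, -2.2, -20, 0, 0.2], [0.04, 0, 0.03, -2.7, -25, 0, 0.2], [0.05, 0, 0.03, -3.2, -30, 0, 0.2], [0.05, 0, 0.03, -3.8, -35, 0, 0.2], [0.05, 0, 0.03, -4.3, -40, 0, 0.2], [0.05, 0, 0.03, -4.9, -44.7, 0, 0.2], [0.05, 0, 0.03, -4.9, -44.7, 0, 0.2]]]'

```text
clock: 8.2
tool_pos: [0.5498, -0.0446, 0.397]
tool_rot: [0.284, 0.688, 0.617, 0.255]
contact_force: [-0.5, -0.4, -2.6]
gripper_width: 0.38
gripper_force: 50.8
```

Run:
```python
from h import *
from scipy.spatial.transform import Rotation as R
for n in("top","side"):
    f=manip.grab_frame(n);cv2.imwrite(f"pics/{n}5.png",f["img"])
t=cv2.resize(cv2.imread("pics/top5.png")[200:340,225:465],None,fx=2.5,fy=2.5);s=cv2.resize(cv2.rotate(cv2.imread("pics/side5.png")[125:330,270:380],0),None,fx=2.2,fy=2.2)
s=cv2.copyMakeBorder(s,0,0,0,600-s.shape[1],0);cv2.imwrite("pics/c5.png",np.vstack([t,s]))
s=manip.observe();q=s["tool_rot"];print(R.from_quat(np.roll(q,-1)).as_matrix());print(s)
```

```text
[[ 0.1082  0.7045  0.7014]
 [ 0.9941 -0.0761 -0.0769]
 [-0.0008  0.7056 -0.7086]]
{'clock': 8.3, 'joints': array([-0.1695, -0.4376,  1.6562,  0.0468,  1.141 , -0.0634]), 'qd': array([-0.0016,  0.0216, -0.0316, -0.0006, -0.0046,  0.0004]), 'joint_torque': array([  0.0255, -22.6434, -38.7295,   0.175 ,  -3.0287,  -0.0057]), 'tool_pos': array([ 0.5507, -0.0447,  0.3988]), 'tool_rot': array([0.2844, 0.6879, 0.6173, 0.2546]), 'contact_force': array([-0.2012,  0.2676, -1.6725]), 'torque': array([0.0601, 0.5963, 0.0059]), 'gripper_force': 50.76664163138503, 'gripper_width': 0.37914908298733024}
```

View pics/c5.png

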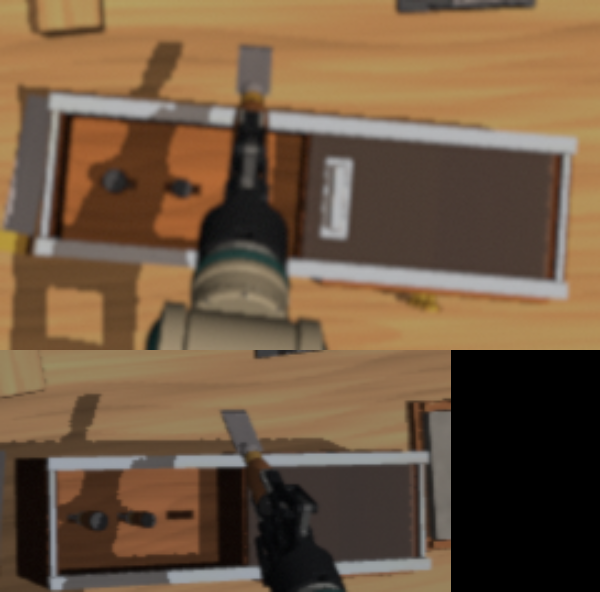

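The wide chisel is held out of its empty slot, tilted, with the blade tip at top crop (254,47) and side crop (233,411). The other two are still in their slots and the cover is open. I'll settle, check the edge height, then hand in.

Emit:
send_rows --targets '[[[0, 0, 0, 0, 0, 0, 0.2], [0, 0, 0, 0, 0, 0, 0.2], [0, 0, 0, 0, 0, 0, 0.2], [0, 0, 0, 0, 0, 0, 0.2], [0, 0, 0, 0, 0, 0, 0.2]]]'

```text
clock: 8.8
tool_pos: [0.5513, -0.0448, 0.3983]
tool_rot: [0.285, 0.688, 0.617, 0.255]
contact_force: [-0.5, 0.3, -2.5]
gripper_width: 0.381
gripper_force: 50.8
```

Run:
```python
from h import *
p=tri([manip.grab_frame("top"),manip.grab_frame("side")],[(326.6,218.8),(297.7,223.1)])
s=manip.observe();print(p,s["tool_pos"],s["gripper_force"],s["gripper_width"],abs(s["qd"]).max())
if p[2]>.26 and s["gripper_force"]>20: print(manip.job_done())
```

```text
[ 0.6341 -0.0531  0.3123] [ 0.5512 -0.0448  0.3983] 50.76527743590759 0.379781316254092 0.002213295208756265
the job is handed in; nothing more can be done
None
```

I slid the cover to its stop, drew out the wide chisel and handed the job in with it held still at about 45°, bevel up, edge about 0.31 m above the bench; the pass/fail verdict was not shown.

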